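# Index the sauce carousel to the order bowl

## Robot

A 6-joint arm with a two-finger parallel gripper is mounted at the origin on the work surface. World frame = base frame: x ahead of the robot, y to its left, z up, the work surface at z = 0. Lengths are in m, angles in degrees, forces in N, time in s.
With the tool pointing down it reaches from about 0.25 to 0.8 m from the base axis. Payload 3.9 kg.
Tool frame: the origin (TCP) lies on the centre line of the jaws, within the pads' length; the fingertips stand 25 mm ahead of it and the grasp point (between the pads) lies 6 mm ahead of it; x points along the fingers, z is the direction in which the jaws open and shut, and the axes are right-handed (so a half turn about x gives the same grasp; the last joint's range is limited). The gripper opens to 85 mm and grips with 20 to 120 N. Pads are 22 mm wide; open, the fingers measure 114 mm over their backs; the gripper's body (76 mm by 85 mm) begins 54 mm behind the grasp point. The pads swing forward as they close: fully open they stand 13 mm farther back than shut.
Start: joints at [69.213, 14.897, -7.913, 67.191, 0, 90], TCP at [0.186, 0.491, 0.256] pointing down, gripper open.
Joint ranges: [-159.42, 159.42], [-47.68, 98.78], [-73.54, 78.23], [-108.79, 121.32], [-90, 84.71], [-180, 180]. Speed limits (degrees/s): [147.25, 147.25, 180, 180, 180, 180].

## Interface

Orientations are given as [roll, pitch, yaw] about the fixed x, y, z axes, in that order (R = Rz(yaw) Ry(pitch) Rx(roll)).
In Python, from plant import observe, get_image, sign_off gives the robot as it stands. The module is installed in compiled form; this text tells all that it offers.
- The arm moves only by the tool apply_moves, never from a script. Its argument "commands" is a list of rows, each a list of 3 entries, a list of its own where there are three numbers: the opening, from 0 (shut) to 1 (fully open), then the shift along the world's x, y, z in m, then the turn, a rotation vector about the world's x, y, z in degrees. A call has 1 to 20 rows; each row is the pose to reach, as a shift and turn from the pose commanded when the call began; what a row does not reach only later rows make up. A row lasts 1/10 s, in which the tool goes at most 50 mm and 8.59 degrees, less where a joint would pass 70% of its speed; a pose out of reach is approached as far as the arm can. A call with a gripper value outside its range is refused whole. The fingers move at their own pace and stop on an object; "newtons" is the grip in N (left out, the last holds). Time passes only in rows, so rows that repeat a pose let the fingers close. It gives the time, the measured TCP pose, the force and the opening at its end, in the units of the state.
- observe(): the state, without advancing time (a new reading comes with each control period).
- get_image(name): name is "scene" or "top"; returns a dict with "image" (400x640x3 uint8, blue, green, red), "range_z" (400x640 float32, m along the optical axis (not along the pixel's ray), 0 where there is no reading), "vertical_fov" (degrees; the focal length in pixels is half the picture's height over the tangent of half this angle, whatever the lens; pixels are square), "cx", "cy" (the principal point, pixels), "k1" (the pictures are not rectified: a ray, as slopes to the right and down, at radius r is drawn at 1 + k1 r^2 times it, then the intrinsics apply), "eye" and "rotation" of the camera in the world. Camera axes: x right, y down, z forward; pixel columns grow to the right and rows downward; lengths in m; the calibration is good to about 2 mm. A picture is of the moment at which its call begins.
- sign_off(): hands the job in, once; it reports no verdict.
The state is a dict: "t": time; "joints": joint angles; "joint_vel": joint speeds; "tau": joint torques, N m; "ee_pos": TCP position; "orientation": TCP orientation; "force": force on the tool from outside, world axes, zero at the start; "moment": the same for the moment, N m; "grip_width": finger opening in m.
Only numpy, scipy, OpenCV 4.12 (cv2) and the standard library are available. Lean on these libraries where they do the work, as an engineer would, in place of code of your own. Each camera call takes 0.05 s, during which the arm holds its last target.

## Task

Take the sauce carousel by its upright black grip and turn it a quarter turn, until it sits in its next detent with the tall canister right beside the deep white bowl, whichever side that stands on (the flat plates on the other side are not meant). Then let go, and do not push the bowl out of its place.

Things in the scene. Friction and masses are not known exactly. Their poses are not given: they have to be found in the camera images.
- turntable (a joint): Angle in rad of the sauce carousel's round metal turntable (280 mm across, top face at 46 mm, base fixed to the worktop); positive is anticlockwise from above. Detents at -1.57, 0 and 1.57, end stops at -1.75 and 1.75. Starts within 0.1 of 0. Turning takes about 5 N at the grip; past about 0.95 it pulls itself into the next detent and stays there when let go.
- grip (a point): Upright round black plastic grip, fixed on the turntable, 24 mm in diameter, from 85 to 165 mm above the worktop (steel stem below); this point is on its centre line at 140 mm. At the start it is on the robot's side of the carousel. It stands 115 mm from the turntable's axis, opposite the tall canister: the axis lies on the level line from grip to canister.
- tall_canister (a point): Tall steel canister with a black lid, 64 mm across, fixed on the turntable; the point is the centre of its lid's top, 196 mm above the worktop, 95 mm from the turntable's axis. Two squat canisters, 76 mm across with tops at 111 mm (lid knobs to 123 mm), stand 66 degrees either side of it, 95 mm from the axis.
- bowl: Deep white ceramic bowl, 124 mm across the rim, 65 mm high, loose on the worktop to the left or right of the carousel, about 235 mm from the turntable's axis and about 90 degrees round from the tall canister's start; origin at the centre of its underside. A low pile of flat white plates (132 mm across, 25 mm high) stands on the opposite side.
Things that resemble listed ones, but are neither listed nor needed, are in the scene too. What is shaped like the bowl but green is not meant.

How it is judged (in metres and radians):
At the end, for the whole second after the job is handed in: The turntable is at rest in the detent a quarter turn from its start on the bowl's side: its angle within 0.175 rad (10 degrees) of +1.571 or -1.571, with the tall canister's centre less than 180 mm (level distance) from the bowl's centre; the bowl stands upright within 10 degrees ((value of joint turntable between 1.396 and 1.746 rad or value of joint turntable between -1.746 and -1.396 rad) and horizontal distance between tall_canister and bowl below 0.18 m and velocity of joint turntable between -0.05 and 0.05 rad/s and angle between bowl's own z axis and vertical below 0.17 rad); the robot touches nothing.
It fails at once if the bowl is pushed more than 30 mm from its place (distance of bowl from where it was at the start of the episode above 0.03 m).
It also fails if it takes over 40 s, if anything falls off the work surface, if the arm or the gripper's body presses on something with over 40 N, if the wrist force passes 120 N, or if a joint passes its speed limit or range.

## Working session

There is one attempt and no reset: what is moved stays moved. The work goes in short steps, Python scripts to look and compute and a tool call to move; the robot and the scene stay as the last step left them, time stands still between calls to the robot, and variables do not carry over. Pictures are saved under pics/ and viewed, and the job is handed in when it is done.

Besides the shell and the picture viewer there is one more tool, called after "Request:" as name(argument=value, ...) on one line, values as JSON. apply_moves: Moves the arm, as the interface text tells. Its arguments: {"type":"object","properties":{"commands":{"type":"array"},"newtons":{"type":"number"}},"required":["commands"]}

```bash
mkdir -p pics
cat > h.py <<'E'
import numpy as np, cv2
from plant import observe, get_image, sign_off
def grab(name,tag):
    d=get_image(name); np.save(f'pics/{tag}.npy',d,allow_pickle=True); cv2.imwrite(f'pics/{tag}.png',d['image']); return d
def load(tag): return np.load(f'pics/{tag}.npy',allow_pickle=True).item()
def K(d):
    f=200/np.tan(np.radians(d['vertical_fov'])/2); return np.array([[f,0,d['cx']],[0,f,d['cy']],[0,0,1.]])
def ray(d,uv):
    uv=np.asarray(uv,float).reshape(-1,2); k=K(d)
    # r drawn at (1+k1 r^2) r
    p=(uv-k[:2,2])/k[0,0]; q=p.copy()
    for _ in range(30): q=p/(1+d['k1']*(q**2).sum(1,keepdims=True))
    v=np.c_[q,np.ones(len(q))]@np.array(d['rotation']).T
    return np.array(d['eye']),v   # v has unit optical depth
def plane(d,uv,z):
    e,v=ray(d,uv); return e+v*((z-e[2])/v[:,2])[:,None]
def depth(d,uv):
    e,v=ray(d,uv); uv=np.round(np.asarray(uv).reshape(-1,2)).astype(int); return e+v*d['range_z'][uv[:,1],uv[:,0]][:,None]
def cloud(d):
    u,v=np.meshgrid(np.arange(640),np.arange(400)); return depth(d,np.c_[u.ravel(),v.ravel()]).reshape(400,640,3)
E
python3 - <<'E'
from h import *
for n in('scene','top'):
    d=grab(n,n+'0'); print(n,d['vertical_fov'],d['cx'],d['cy'],d['k1'],d['eye'],np.round(d['rotation'],3).tolist())
print(observe())
E
```

```text
scene 47.38801359192259 318.223342528794 201.15906353023462 -0.09031303866038189 [ 1.07554146 -0.66379955  0.92174102] [-129.857, 0.401, 32.719]
top 56.290621142312546 316.79800476272305 203.16806679241202 -0.0503753487429428 [0.4653436  0.10422219 1.16095251] [-172.161, 0.661, -90.481]
{'t': 0.1, 'joints': array([ 6.92124709e+01,  1.49317596e+01, -7.98011719e+00,  6.71903213e+01,
       -4.53600149e-04,  9.00005847e+01]), 'joint_vel': array([-0.11333551,  0.01001152,  0.25323373,  0.02754221,  0.05885655,
       -0.01173587]), 'tau': array([ 1.26907809e-03, -4.06506407e+01,  2.54527563e+01,  1.00945198e-02,
        9.97019811e-05,  2.41659407e-06]), 'ee_pos': array([0.18611884, 0.49027615, 0.25553846]), 'orientation': array([-179.74511331,   89.89780089, -110.5332268 ]), 'force': array([-0.10072597, -0.15821324,  0.46354855]), 'moment': array([-0.01395404,  0.04076325,  0.00210033]), 'grip_width': 0.08534784655422874}
```

```bash
sed -i "s/@np.array(d\['rotation'\]).T/@Rotation.from_euler('xyz',d['rotation'],degrees=True).as_matrix().T/; 1a from scipy.spatial.transform import Rotation" h.py
python3 - <<'E'
from h import *
for n in('scene0','top0'):
    d=load(n); c=cloud(d); ok=d['range_z']>0
    print(n, ok.mean(), np.percentile(c[ok][:,2],[1,10,50,90]))
E
```

```text
scene0 0.9961171875 [-0.756136   -0.74591258  0.00120427  0.21822583]
top0 0.99629296875 [-0.75878375 -0.74645048 -0.0022127   0.058054  ]
```

View pics/scene0.png

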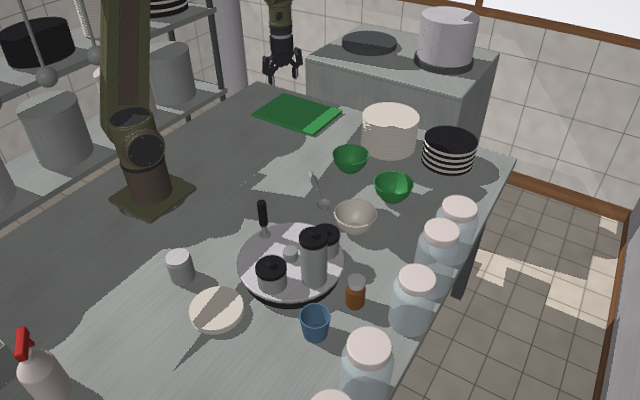

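View pics/top0.png

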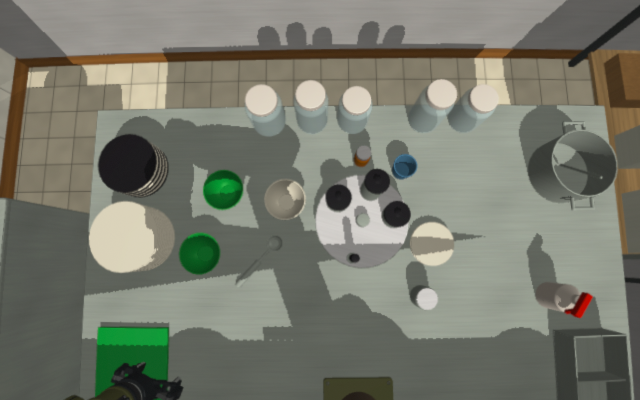

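Run:
```python
from h import *
a=cv2.resize(load('top0')['image'][140:310,230:470],None,fx=3.2,fy=3.2,interpolation=cv2.INTER_CUBIC); cv2.imwrite('pics/ctop.png',a)
a=cv2.resize(load('scene0')['image'][180:320,220:400],None,fx=4,fy=4,interpolation=cv2.INTER_CUBIC); cv2.imwrite('pics/cscene.png',a)
for t in('top0','scene0'):
    d=load(t); c=cloud(d); g=cv2.cvtColor(d['image'],cv2.COLOR_BGR2GRAY)
    m=((g<60)&(c[...,2]>0.06)&(c[...,2]<0.25)&(c[...,0]>.2)&(c[...,0]<.75)&(abs(c[...,1])<.25)).astype('u1')
    n,L,s,ce=cv2.connectedComponentsWithStats(m)
    for i in range(1,n):
        if s[i,4]>25:
            P=c[L==i]; print(t,s[i],ce[i].round(1),'zrange',np.percentile(P[:,2],[5,50,95]).round(3),'med',np.median(P,0).round(3))
```

```text
top0 [364 169  26  25 494] [376.5 181. ] zrange [0.191 0.195 0.205] med [ 0.655 -0.043  0.195]
top0 [326 185  25  25 497] [337.9 196.9] zrange [0.106 0.11  0.119] med [0.627 0.055 0.11 ]
top0 [383 201  27  25 529] [396.3 213.5] zrange [0.106 0.11  0.12 ] med [ 0.577 -0.109  0.11 ]
top0 [349 254  10   8  66] [353.6 257.5] zrange [0.116 0.162 0.166] med [0.457 0.018 0.162]
scene0 [257 200  11  27 226] [262.  212.6] zrange [0.095 0.137 0.166] med [0.463 0.007 0.137]
scene0 [299 224  41  26 816] [318.9 236.4] zrange [0.109 0.195 0.205] med [ 0.657 -0.039  0.195]
scene0 [255 255  31  26 637] [270.6 268. ] zrange [0.104 0.112 0.121] med [ 0.585 -0.119  0.112]
```

View pics/ctop.png

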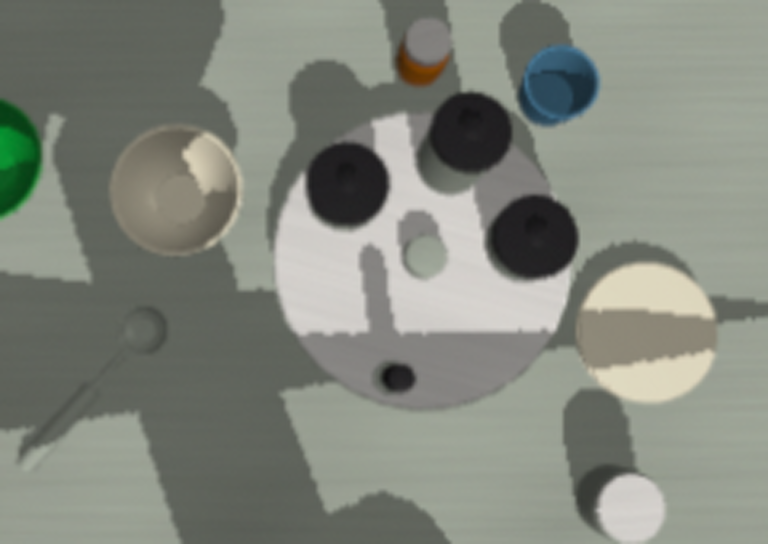

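View pics/cscene.png

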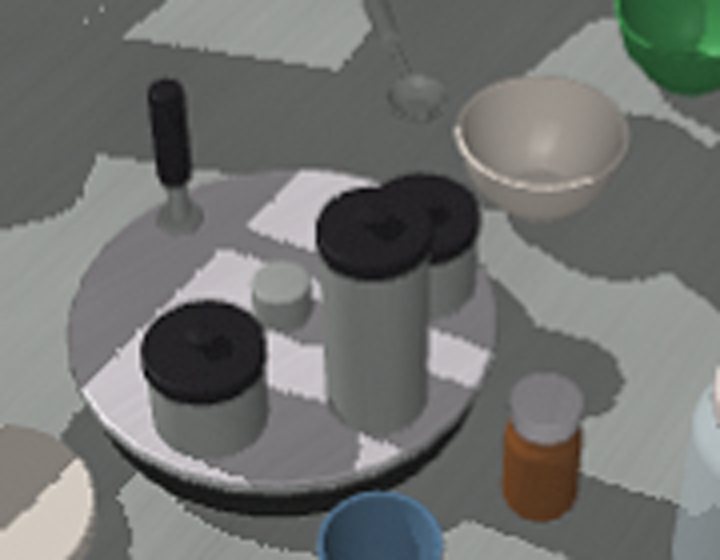

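Run:
```python
from h import *
T=load('top0');S=load('scene0')
def tri(ut,us):
    (e1,v1),(e2,v2)=ray(T,ut),ray(S,us); v1=v1[0];v2=v2[0]
    s,_,_,_=np.linalg.lstsq(np.c_[v1,-v2],e2-e1,rcond=None)
    p,q=e1+v1*s[0],e2+v2*s[1]; return ((p+q)/2).round(4),'gap',np.linalg.norm(p-q).round(4)
print('grip top',tri([355.3,257.3],[261.3,202]))
print('lid tall',tri([230+470/3.2,140+131/3.2],[220+376/4,180+232/4]))
print('bowl rim',tri([230+177/3.2,140+189/3.2],[220+541/4,180+131/4]))
c=cloud(T);hsv=cv2.cvtColor(T['image'],cv2.COLOR_BGR2HSV)
def circ(m):  # circle fit
    P=m; A=np.c_[2*P[:,:2],np.ones(len(P))]; b=(P[:,:2]**2).sum(1); x=np.linalg.lstsq(A,b,rcond=None)[0]; return x[:2].round(4),np.sqrt(x[2]+x[:2]@x[:2]).round(4)
# turntable: height 46 mask outer contour
m=((c[...,2]>.03)&(c[...,0]>.4)&(c[...,0]<.72)&(abs(c[...,1]+.01)<.15)).astype('u1')
def comp(m,uv):
    n,L=cv2.connectedComponents(m); return (L==L[uv[1],uv[0]]).astype('u1')
m=comp(m,(350,230)); ct=max(cv2.findContours(m,0,1)[0],key=len)[:,0]
P=plane(T,ct,.046)
for _ in range(4):
    ce,r=circ(P); P=P[abs(np.hypot(*(P[:,:2]-ce).T)-r)<.004]
print('disc',ce,r,len(P),'plane depth z',np.median(c[225:240,335:345,2]))
for nm,uv,box in(('bowl',(270,190),0),('plates',(432,230),0)):
    m=((c[...,2]>.012)&(c[...,2]<.1)).astype('u1')
    m2=np.zeros_like(m); x,y=(285,200) if nm=='bowl' else (432,244)
    m2[y-26:y+26,x-25:x+25]=m[y-26:y+26,x-25:x+25]; 
    ct=max(cv2.findContours(m2,0,1)[0],key=len)[:,0]; P=plane(T,ct,.065 if nm=='bowl' else .025)
    for _ in range(4):
        ce2,r=circ(P); P=P[abs(np.hypot(*(P[:,:2]-ce2).T)-r)<.004]
    z=c[...,2][m2>0]
    print(nm,ce2,r,len(P),'zmax',np.percentile(z,97).round(3),'dist axis',np.hypot(*(ce2-ce)).round(3))
# centre knob & cup
for uv in((362,219),(427,298),(354,258),(356,257)): print(uv,depth(T,uv).round(3))
# tall things near the arc: max z within region
```

```text
grip top (array([0.4577, 0.0144, 0.1648]), 'gap', np.float64(0.0007))
lid tall (array([ 0.6583, -0.0444,  0.1883]), 'gap', np.float64(0.0028))
bowl rim (array([0.6309, 0.2099, 0.0634]), 'gap', np.float64(0.0027))
disc [ 0.5665 -0.0178] 0.1401 157 plane depth z 0.04457374889654486
bowl [0.6295 0.2124] 0.0601 115 zmax 0.066 dist axis 0.239
plates [ 0.4955 -0.2313] 0.064 121 zmax 0.028 dist axis 0.225
(362, 219) [[ 0.567 -0.016  0.075]]
(427, 298) [[ 0.34  -0.194  0.08 ]]
(354, 258) [[0.456 0.017 0.163]]
(356, 257) [[0.458 0.012 0.166]]
```

Run:
```python
from h import *
o=observe(); R=Rotation.from_euler('xyz',o['orientation'],degrees=True).as_matrix(); print(R.round(3), o['ee_pos'],o['t'])
print('jaw yaw',np.degrees(np.arctan2(R[1,2],R[0,2])))
A=np.array([.5665,-.0178]);G0=A+.115*np.array([np.cos(np.radians(163.5)),np.sin(np.radians(163.5))]);print(G0, G0-o['ee_pos'][:2])
for a in range(0,105,6):
    t=np.radians(163.5+a); print(a,(A+.115*np.array([np.cos(t),np.sin(t)])-G0).round(4))
```

```text
[[-0.001 -0.935  0.355]
 [-0.002  0.355  0.935]
 [-1.    -0.    -0.002]] [0.18611884 0.49027615 0.25553846] 0.1
jaw yaw 69.21188610767804
[0.45623573 0.01486176] [ 0.27011689 -0.47541439]
0 [0. 0.]
6 [-0.0028 -0.0117]
12 [-0.0044 -0.0236]
18 [-0.0047 -0.0357]
24 [-0.0038 -0.0477]
30 [-0.0016 -0.0595]
36 [ 0.0019 -0.071 ]
42 [ 0.0065 -0.0822]
48 [ 0.0122 -0.0927]
54 [ 0.019  -0.1027]
60 [ 0.0268 -0.1118]
66 [ 0.0356 -0.1201]
72 [ 0.0451 -0.1274]
78 [ 0.0554 -0.1337]
84 [ 0.0663 -0.1389]
90 [ 0.0776 -0.1429]
96 [ 0.0893 -0.1457]
102 [ 0.1012 -0.1473]
```

Request:
apply_moves(commands=[[1,[0.01,-0.018,0],[0,0,0]],[1,[0.03,-0.053,0],[0,0,0]],[1,[0.05,-0.088,0],[0,0,0]],[1,[0.07,-0.123,0],[0,0,1]],[1,[0.09,-0.158,0],[0,0,1]],[1,[0.11,-0.194,0],[0,0,2]],[1,[0.13,-0.229,0],[0,0,2]],[1,[0.15,-0.264,0],[0,0,3]],[1,[0.17,-0.299,0],[0,0,3]],[1,[0.19,-0.334,0],[0,0,4]],[1,[0.21,-0.37,0],[0,0,4]],[1,[0.23,-0.405,0],[0,0,4.3]],[1,[0.25,-0.44,0],[0,0,4.3]],[1,[0.264,-0.465,0],[0,0,4.3]],[1,[0.27,-0.475,0],[0,0,4.3]],[1,[0.27,-0.475,0],[0,0,4.3]],[1,[0.27,-0.475,0],[0,0,4.3]]], newtons=30)

```text
t: 1.8
ee_pos: [0.4556, 0.0164, 0.256]
orientation: [80.3, 89.9, 153.8]
force: [-0.5, -0.6, 0.2]
grip_width: 0.085
```

Run:
```python
from h import *
o=observe(); R=Rotation.from_euler('xyz',o['orientation'],degrees=True).as_matrix(); print(o['t'],o['ee_pos'],o['joints'].round(1),o['force'],'tool x',R[:,0].round(3),'jaw yaw',np.degrees(np.arctan2(R[1,2],R[0,2])))
d=grab('scene','scene1'); cv2.imwrite('pics/c1.png',cv2.resize(d['image'][80:320,160:400],None,fx=2.5,fy=2.5))
```

```text
1.8 [0.45557527 0.01642473 0.25600031] [  2.    8.2 -16.7  65.2   0.   18.5] [-0.48038047 -0.57118464  0.20113196] tool x [-0.001  0.001 -1.   ] jaw yaw 73.52587117702456
```

View pics/c1.png

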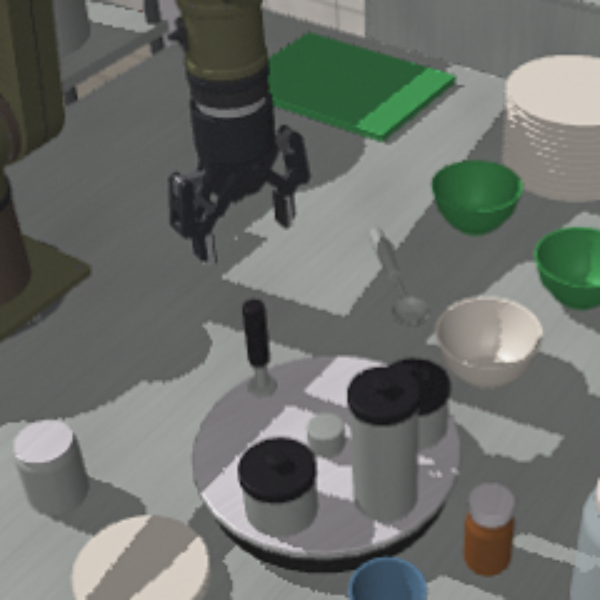

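The view shows the open fingers straddling the black grip (crop 257,330) and clear of everything. Next I descend about 110 mm and close.

Request:
apply_moves(commands=[[1,[0,0,-0.01],[0,0,0]],[1,[0,0,-0.03],[0,0,0]],[1,[0,0,-0.055],[0,0,0]],[1,[0,0,-0.08],[0,0,0]],[1,[0,0,-0.1],[0,0,0]],[1,[0,0,-0.11],[0,0,0]],[1,[0,0,-0.11],[0,0,0]],[0.2,[0,0,-0.11],[0,0,0]],[0.1,[0,0,-0.11],[0,0,0]],[0.1,[0,0,-0.11],[0,0,0]],[0.1,[0,0,-0.11],[0,0,0]],[0.1,[0,0,-0.11],[0,0,0]],[0.1,[0,0,-0.11],[0,0,0]],[0.1,[0,0,-0.11],[0,0,0]],[0.1,[0,0,-0.11],[0,0,0]]], newtons=40)

```text
t: 3.35
ee_pos: [0.4568, 0.0156, 0.1471]
orientation: [-88.0, 89.9, -14.5]
force: [-0.9, -1.0, 6.6]
grip_width: 0.023
```

Run:
```python
from h import *
o=observe(); print(o['t'],o['ee_pos'],o['force'],o['moment'],o['grip_width'])
d=grab('scene','scene2'); cv2.imwrite('pics/c2.png',cv2.resize(d['image'][80:320,160:400],None,fx=2.5,fy=2.5))
```

```text
3.35 [0.45677084 0.01560645 0.14710519] [-0.90595279 -0.97134521  6.62939847] [-0.2293731   0.20680486 -0.06639181] 0.023046560903082894
```

View pics/c2.png

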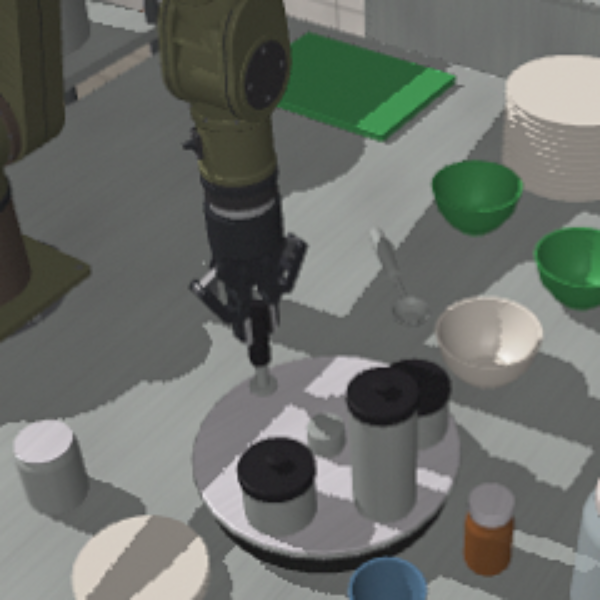

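The grip is held (width 23 mm, matching the 24 mm diameter). First half of the arc, in 4–6° steps:

Request:
apply_moves(commands=[[0.1,[-0.001,-0.004,0],[0,0,2]],[0.1,[-0.003,-0.012,0],[0,0,6]],[0.1,[-0.004,-0.02,0],[0,0,10]],[0.1,[-0.0045,-0.028,0],[0,0,14]],[0.1,[-0.0047,-0.036,0],[0,0,18]],[0.1,[-0.0043,-0.044,0],[0,0,22]],[0.1,[-0.003,-0.052,0],[0,0,26]],[0.1,[-0.0016,-0.0595,0],[0,0,30]],[0.1,[0.0007,-0.067,0],[0,0,34]],[0.1,[0.0019,-0.071,0],[0,0,36]],[0.1,[0.0019,-0.071,0],[0,0,36]]])

```text
t: 4.5
ee_pos: [0.458, -0.0559, 0.1471]
orientation: [152.1, 90.0, -98.4]
force: [-2.6, 0.1, 8.8]
grip_width: 0.0231
```

Request:
apply_moves(commands=[[0.1,[0.0013,-0.0038,0],[0,0,2]],[0.1,[0.0046,-0.0112,0],[0,0,6]],[0.1,[0.0083,-0.0183,0],[0,0,10]],[0.1,[0.0125,-0.0251,0],[0,0,14]],[0.1,[0.0171,-0.0317,0],[0,0,18]],[0.1,[0.0222,-0.0379,0],[0,0,22]],[0.1,[0.0277,-0.0437,0],[0,0,26]],[0.1,[0.0337,-0.0491,0],[0,0,30]],[0.1,[0.04,-0.0541,0],[0,0,34]],[0.1,[0.0466,-0.0587,0],[0,0,38]],[0.1,[0.0535,-0.0627,0],[0,0,42]],[0.1,[0.0607,-0.0662,0],[0,0,46]],[0.1,[0.068,-0.0692,0],[0,0,50]],[0.1,[0.0757,-0.0719,0],[0,0,54]],[0.1,[0.0757,-0.0719,0],[0,0,54]],[0.1,[0.0757,-0.0719,0],[0,0,54]]])

```text
t: 6.1
ee_pos: [0.5339, -0.1286, 0.1471]
orientation: [108.8, 89.8, -87.7]
force: [-1.4, -5.0, 6.2]
grip_width: 0.0226
```

Run:
```python
from h import *
o=observe(); print(o['t'],o['ee_pos'],o['joints'].round(1),o['force'],o['moment'],o['grip_width'])
d=grab('scene','scene3'); cv2.imwrite('pics/c3.png',cv2.resize(d['image'][80:320,160:400],None,fx=2.5,fy=2.5))
```

```text
6.1 [ 0.5338765  -0.12861119  0.14712418] [-13.4  21.1 -15.9  52.9  -0.2 -86.9] [-1.40361422 -5.04480704  6.24625981] [-0.76264602  0.45432963  0.13524974] 0.02256522124052107
```

View pics/c3.png

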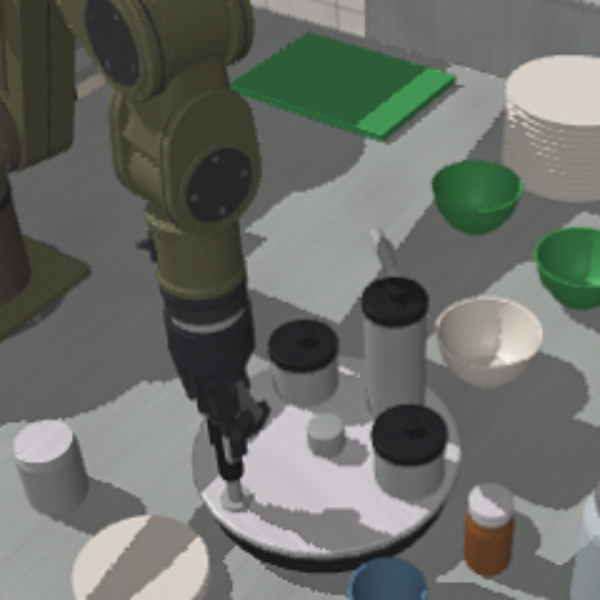

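The tall canister (crop 395,300) now stands next to the white bowl (487,340), which hasn't moved. I open, let it settle and lift clear.

Request:
apply_moves(commands=[[0.3,[0,0,0],[0,0,0]],[0.6,[0,0,0],[0,0,0]],[0.9,[0,0,0],[0,0,0]],[1,[0,0,0],[0,0,0]],[1,[0,0,0],[0,0,0]],[1,[0,0,0],[0,0,0]],[1,[0,0,0.01],[0,0,0]],[1,[0,0,0.03],[0,0,0]],[1,[0,0,0.05],[0,0,0]],[1,[0,0,0.075],[0,0,0]],[1,[0,0,0.1],[0,0,0]],[1,[-0.02,0,0.12],[0,0,0]],[1,[-0.05,-0.02,0.13],[0,0,0]],[1,[-0.09,-0.04,0.13],[0,0,0]],[1,[-0.13,-0.07,0.13],[0,0,0]],[1,[-0.15,-0.09,0.13],[0,0,0]],[1,[-0.15,-0.1,0.13],[0,0,0]],[1,[-0.15,-0.1,0.13],[0,0,0]]])

```text
t: 7.95
ee_pos: [0.3844, -0.2282, 0.2771]
orientation: [175.3, 89.9, -21.3]
force: [0.1, 0.1, -0.3]
grip_width: 0.0853
```

Run:
```python
from h import *
o=observe(); print(o['t'],o['ee_pos'],o['force'],o['grip_width'])
S=grab('scene','scene4');T=grab('top','top4'); cv2.imwrite('pics/c4.png',cv2.resize(S['image'][80:320,160:400],None,fx=2.5,fy=2.5))
cv2.imwrite('pics/t4.png',cv2.resize(T['image'][140:310,230:470],None,fx=3.2,fy=3.2,interpolation=cv2.INTER_CUBIC))
for d,n in((S,'s'),(T,'t')):
    c=cloud(d); g=cv2.cvtColor(d['image'],cv2.COLOR_BGR2GRAY)
    m=((g<60)&(c[...,2]>0.06)&(c[...,2]<0.25)&(c[...,0]>.4)&(c[...,0]<.75)&(abs(c[...,1])<.25)).astype('u1')
    k,L,s,ce=cv2.connectedComponentsWithStats(m)
    for i in range(1,k):
        if s[i,4]>25: print(n,ce[i].round(1),np.median(c[L==i],0).round(3))
c=cloud(T); m=((c[...,2]>.012)&(c[...,2]<.1)).astype('u1'); m2=np.zeros_like(m); m2[174:226,260:310]=m[174:226,260:310]
ct=max(cv2.findContours(m2,0,1)[0],key=len)[:,0]; P=plane(T,ct,.065)
for _ in range(4):
    A=np.c_[2*P[:,:2],np.ones(len(P))]; x=np.linalg.lstsq(A,(P[:,:2]**2).sum(1),rcond=None)[0]; r=np.sqrt(x[2]+x[:2]@x[:2]); P=P[abs(np.hypot(*(P[:,:2]-x[:2]).T)-r)<.004]
print('bowl',x[:2],r)
```

```text
7.95 [ 0.38444459 -0.22824998  0.27713903] [ 0.09372645  0.11990671 -0.2640972 ] 0.0852912558031495
s [317.6 200.5] [0.599 0.065 0.196]
s [280.8 218.1] [0.5   0.037 0.111]
s [323.4 253.7] [ 0.666 -0.012  0.111]
s [250.6 257.8] [ 0.54  -0.135  0.136]
t [358.3 185.7] [ 0.659 -0.004  0.11 ]
t [332.2 205.5] [0.592 0.075 0.195]
t [404.8 229.1] [ 0.531 -0.121  0.162]
t [342.4 244. ] [0.494 0.045 0.11 ]
bowl [0.62949543 0.21237198] 0.06008036722712736
```

View pics/t4.png

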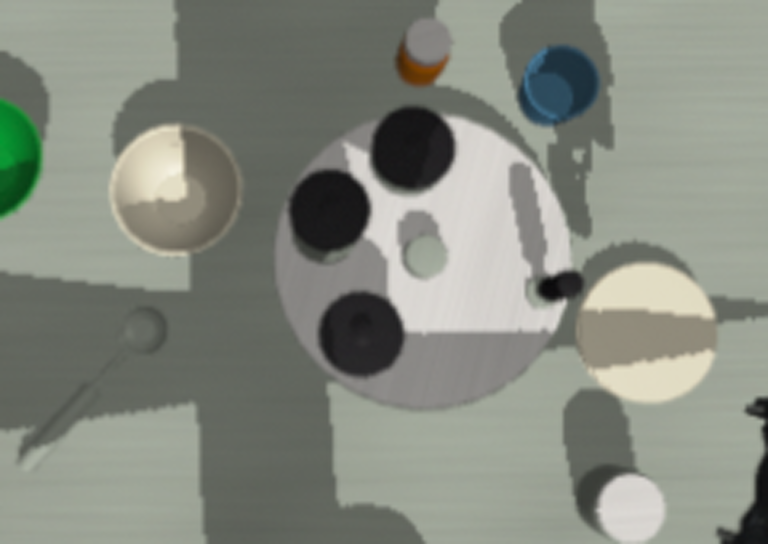

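View pics/c4.png

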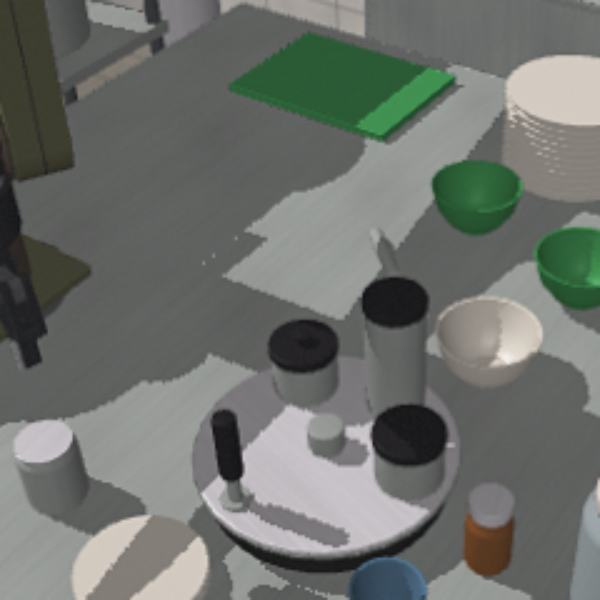

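Request:
apply_moves(commands=[[1,[0,0,0],[0,0,0]],[1,[0,0,0],[0,0,0]],[1,[0,0,0],[0,0,0]],[1,[0,0,0],[0,0,0]],[1,[0,0,0],[0,0,0]]])

```text
t: 8.55
ee_pos: [0.3841, -0.2269, 0.2762]
orientation: [-16.3, 90.0, 147.3]
force: [-0.1, 0.8, 0.2]
grip_width: 0.0851
```

Run:
```python
from h import *
T=grab('top','top5'); a=load('top4')['image'][170:270,310:420].astype(int); print('diff',abs(a-T['image'][170:270,310:420]).mean(), abs(observe()['joint_vel']).max())
print(sign_off())
```

```text
diff 0.5026969696969696 0.21525456076386096
the job is handed in; nothing more can be done
None
```

I gripped the black grip, turned the carousel a quarter turn anticlockwise towards the deep white bowl on the robot's left, then let go and backed clear. I handed the job in at about 8.6 s of the 40 s; no verdict is reported.

- **Turn:** my last measurement put the turn at about 89° from the start, so it is in the +1.57 detent. Two top pictures 0.6 s apart were nearly identical over the carousel, so I saw no sign of it still moving.
- **Bowl:** the tall canister's centre is about 0.144 m from the bowl's centre (limit 0.18 m). The bowl measured at the same place before and after the turn, and looks upright.
- **Robot:** the gripper is open and clear of everything, with about 1 N or less on the wrist. The highest wrist force I read was about 9 N, while turning.

The measurements had small disagreements:
- The bowl's rim radius came out at 60 mm against the 62 mm given.
- The tall lid's first triangulated height was 188 mm against 196 mm, although the depth readings gave 195 mm.
- The two views put the canister's final centre up to about 12 mm apart.

None of these affects the result.

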